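Sweep the loose solenoid coils into the open-fronted tray

ROBOT

A 6-joint arm with a two-finger parallel gripper is mounted at the origin on the work surface. World frame = base frame: x ahead of the robot, y to its left, z up, the work surface at z = 0. Lengths are in m, angles in rad, forces in N, time in s.
With the tool pointing down it reaches from about 0.25 to 0.85 m from the base axis. Payload 12.5 kg.
Tool frame: the origin (TCP) lies between the finger pads; the fingertips stand 11 mm ahead of it and the grasp point (between the pads) lies 8 mm behind it; z points along the fingers, y is the line along which they close (so a half turn about z gives the same grasp; the last joint's range is limited). The gripper opens to 93 mm and grips with 3 to 60 N. Pads are 15 mm wide; open, the fingers measure 128 mm over their backs; the gripper's body (75 mm by 188 mm) begins 65 mm behind the grasp point.
Start: joints at [-1.222, 0.351, 1.652, -0, 1.139, -0.085], TCP at [0.231, -0.499, 0.23] pointing down, gripper open.
Joint ranges: [-2.75, 2.75], [-0.79, 2.1], [0.01, 2.65], [-1.57, 4.71], [0.07, 3.14], [-2.87, 2.87]. Speed limits (rad/s): [2.22, 2.22, 2.79, 3.14, 3.14, 3.14].

INTERFACE

Orientations are given as a unit quaternion [x, y, z, w].
In Python, from plant import observe, camera, camera_params, hand_in gives the robot as it stands.
- The arm moves only by the tool arm_command, never from a script. Its argument "moves" is a list of rows, each a list of 3 entries, a list of its own where there are three numbers: the finger opening in m, from 0 to 0.093, then the shift along the tool's x, y, z in m, then the turn about the tool's z in degrees. A call has 1 to 12 rows; each row shifts and turns the commanded pose from where the row before left it, along the tool's axes as they then stand; what a row does not reach is not made up. A row lasts 1/12 s, in which the tool goes at most 41.7 mm and 7.16 degrees, less where a joint would pass 70% of its speed; a pose out of reach is approached as far as the arm can. A call with a gripper value outside its range is refused whole. The fingers move at their own pace and stop on an object; "force" is the grip in N (left out, the last holds). Time passes only in rows, so rows that do not move let the fingers close. It gives the time, the measured TCP pose, the force, the opening and the grip force at its end, in the units of the state.
- observe(): the state, without advancing time (a new reading comes with each control period).
- camera(name): name is "scene" or "top" or "wrist"; returns (picture, depth): 384x512x3 uint8, blue, green, red; 384x512 float32, m along the optical axis (not along the pixel's ray), 0 where there is no reading.
- camera_params(name): a dict with "K" (3x3 intrinsics, pixels), "world_from_camera" (4x4, takes a point from camera to world coordinates). Camera axes: x right, y down, z forward; pixel columns grow to the right and rows downward; lengths in m; the calibration is good to about 2 mm. A picture is of the moment at which its call begins: read the wrist's pose just before it. camera_params takes no time and is no camera call; for the wrist camera it gives the pose at the moment of the call.
- hand_in(): hands the job in; it is judged then, once.
The state is a dict: "t": time; "joint_positions": joint angles; "joint_vel": joint speeds; "tau": joint torques, N m; "position": TCP position; "eef_rot": TCP orientation; "ft_force": force on the tool from outside, world axes, zero at the start; "torque": the same for the moment, N m; "gripper_width": finger opening in m; "grasp_force": force on a finger pad.
Only numpy, scipy, OpenCV 4.12 (cv2) and the standard library are available. Lean on these libraries where they do the work, as an engineer would, in place of code of your own. Each camera call takes 0.05 s, during which the arm holds its last target. There are 200 camera calls.

TASK

With the closed fingers, gently sweep the three copper solenoid coils across the counter into the blue three-sided tray through its open front, so that each stands upright and wholly inside the tray. Only push them along the counter: do not grip, lift or tip them, and leave the canister, drill guide, strike plate and all the other things where they are.

Things in the scene. Friction and masses are not known exactly. Their poses are not given: they have to be found in the camera images.
- coil0: square-flanged copper solenoid coil standing on the counter: 36 x 36 mm in plan (copper winding between black square flanges), 24 mm tall, 110 g, slides upright when pushed on its side. Origin: centre of its underside; z up, x and y square to its sides. Any yaw
- coil1: square-flanged copper solenoid coil standing on the counter: 36 x 36 mm in plan (copper winding between black square flanges), 24 mm tall, 110 g, slides upright when pushed on its side. Origin: centre of its underside; z up, x and y square to its sides. Any yaw
- coil2: square-flanged copper solenoid coil standing on the counter: 36 x 36 mm in plan (copper winding between black square flanges), 24 mm tall, 110 g, slides upright when pushed on its side. Origin: centre of its underside; z up, x and y square to its sides. Any yaw
- tray: blue three-sided tray fixed to the counter, open on its -x side, towards the robot. Origin: centre of its inside area at counter height, z up. Inside: mouth line at x = -55 mm, back wall at x = +55 mm, side walls at y = +-120 mm; walls 5 mm thick, 25 mm high. No floor plate or sill: coils slide straight in on the counter
- canister: bystander: screw-top aluminium canister with a knurled lid, 64 mm across, 64 mm tall; origin under its centre. Leave alone
- drill_guide: bystander: yellow plastic drill guide block with three holes, 70 x 45 x 30 mm tall; origin under its centre. Leave alone
- strike_plate: bystander: dented dark steel strike plate lying flat, 100 x 40 x 5 mm; origin under its centre. Leave alone
- screwdriver: bystander: red-handled screwdriver lying along its x axis, 180 mm long; origin under its middle. Leave alone
Not all that is in view belongs to the job. What is shaped like the coil0 but pink is not meant.

How it is judged:
By the outcome, as a careful person would: the job done as asked, in the order asked, and still so for the second after the job is handed in, with the robot touching nothing.
It also fails if it takes over 64 s, if anything falls off the work surface, if the arm or the gripper's body presses on something with over 40 N, if the wrist force passes 120 N, or if a joint passes its speed limit or range.

## Working session

There is one attempt and no reset: what is moved stays moved. The work goes in short steps, Python scripts to look and compute and a tool call to move; the robot and the scene stay as the last step left them, time stands still between calls to the robot, and variables do not carry over. Pictures are saved under pics/ and viewed, at most 10 in all, crops included, and the job is handed in when it is done.

Besides the shell and the picture viewer there is one more tool, called after "Call:" as name([rows], argument=value, ...), one row to a line, values as JSON. arm_command: Moves the arm, as the interface text tells. Its arguments: {"type":"object","properties":{"moves":{"type":"array"},"force":{"type":"number"}},"required":["moves"]}

```bash
mkdir -p pics; ls
python3 - <<'E'
from plant import *
import cv2,numpy as np
s=observe();print(s['t'],s['position'],s['eef_rot'])
for n in['top','scene']:
    im,d=camera(n);cv2.imwrite(f'pics/{n}0.png',im);np.save(f'pics/{n}0d.npy',d);p=camera_params(n);print(np.round(p['K'],1).tolist(),np.round(p['world_from_camera'],3).tolist())
E
```

```text
pics
0.0 [ 0.23107755 -0.49874217  0.22911808] [ 9.76572091e-01  2.15189753e-01 -7.40094744e-05 -5.61601372e-04]
[[493.6, 0.0, 258.3], [0.0, 493.6, 192.4], [0.0, 0.0, 1.0]] [[0.002, -0.998, 0.068, 0.456], [-1.0, -0.004, -0.016, 0.026], [0.016, -0.068, -0.998, 1.209], [0.0, 0.0, 0.0, 1.0]]
[[376.4, 0.0, 258.4], [0.0, 376.4, 186.9], [0.0, 0.0, 1.0]] [[0.075, 0.779, -0.622, 1.111], [0.997, -0.064, 0.04, -0.022], [-0.009, -0.624, -0.782, 0.761], [0.0, 0.0, 0.0, 1.0]]
```

View pics/top0.png

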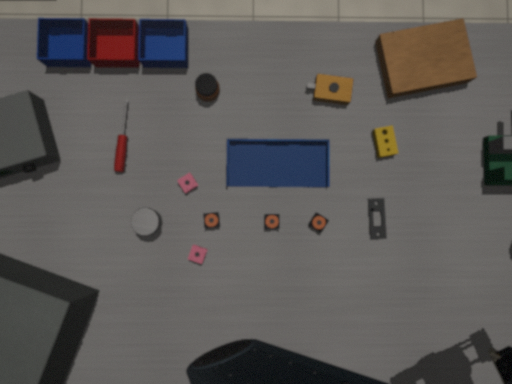

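View pics/scene0.png

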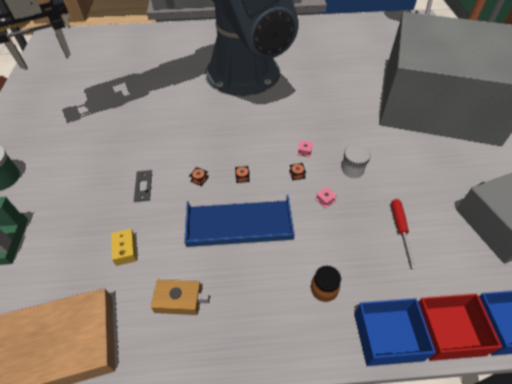

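Top view: coils at about (211,220), (272,221) and (319,222, rotated). The tray spans columns 227–329 and rows 139–187, with its mouth at the bottom. The pink decoys are at (188,183) and (198,255), and the canister at (146,222).

```bash
cat > h.py <<'E'
from plant import *
import cv2,numpy as np
P=camera_params('top');K=P['K'];T=P['world_from_camera']
def w(u,v,z):
    r=T[:3,:3]@np.linalg.solve(K,[u,v,1.]);o=T[:3,3];return (o+r*(z-o[2])/r[2])[:2]
def coils(im):
    h=cv2.cvtColor(im,cv2.COLOR_BGR2HSV)
    m=cv2.inRange(h,(3,90,60),(18,255,255));m[:90]=0
    k=cv2.inRange(h,(0,0,0),(180,255,75))
    for c in cv2.findContours(m,0,2)[0]:
        a=cv2.contourArea(c)
        if not 40<a<400:continue
        (u,v),_=cv2.minEnclosingCircle(c)
        x,y=int(u),int(v)
        b=np.zeros_like(m);b[y-16:y+17,x-16:x+17]=(m|k)[y-16:y+17,x-16:x+17]
        bc=max(cv2.findContours(b,0,2)[0],key=cv2.contourArea)
        r=cv2.minAreaRect(bc)
        box=np.array([w(*q,.024) for q in cv2.boxPoints(r)]);e=box[1]-box[0]
        print('coil px',(round(u),round(v)),'winding',np.round(w(u,v,.024),4),'sq',np.round(box.mean(0),4),'size',np.round([np.linalg.norm(e),np.linalg.norm(box[2]-box[1])],4),'yaw',round(np.degrees(np.arctan2(e[1],e[0]))%90,1))
E
python3 - <<'E'
from h import *
im=cv2.imread('pics/top0.png');coils(im)
h=cv2.cvtColor(im,cv2.COLOR_BGR2HSV)
m=cv2.inRange(h,(100,100,30),(130,255,255));m[:100]=0;m[250:]=0;m[:,:200]=0;m[:,400:]=0
c=max(cv2.findContours(m,0,2)[0],key=cv2.contourArea);r=cv2.minAreaRect(c)
for q in cv2.boxPoints(r):print('tray',q,np.round(w(*q,0),4),np.round(w(*q,.025),4))
m=cv2.inRange(h,(150,80,60),(179,255,255))
for c in cv2.findContours(m,0,2)[0]:
    if cv2.contourArea(c)>60:print('pink',np.round(w(*cv2.minEnclosingCircle(c)[0],.024),4))
print('can',w(146,222,.064))
from scipy.spatial.transform import Rotation as R
print(R.from_quat(observe()['eef_rot']).as_matrix().round(3))
b=im[120:270,170:345];cv2.imwrite('pics/c0.png',cv2.resize(b,None,fx=4,fy=4,interpolation=2))
E
```

```text
coil px (318, 222) winding [ 0.4653 -0.1382] sq [ 0.463  -0.1354] size [0.0428 0.0372] yaw 56.1
coil px (272, 221) winding [ 0.4677 -0.026 ] sq [ 0.4655 -0.0255] size [0.036  0.0383] yaw 0.2
coil px (211, 220) winding [0.4699 0.1193] sq [0.468  0.1188] size [0.0368 0.0403] yaw 5.4
coil px (332, 94) winding [ 0.7787 -0.1746] sq [ 0.7759 -0.1733] size [0.0786 0.0597] yaw 0.4
tray [227.      185.99998] [0.5536 0.0828] [0.5516 0.0816]
tray [227.      138.99998] [0.6701 0.0836] [0.6656 0.0824]
tray [328.      138.99998] [ 0.6714 -0.1666] [ 0.667  -0.1626]
tray [328.      185.99998] [ 0.5545 -0.1657] [ 0.5525 -0.1618]
pink [0.3896 0.1517]
pink [0.5597 0.1778]
can [0.46438161 0.26593522]
[[ 0.907  0.42  -0.   ]
 [ 0.42  -0.907  0.001]
 [ 0.    -0.001 -1.   ]]
```

View pics/c0.png

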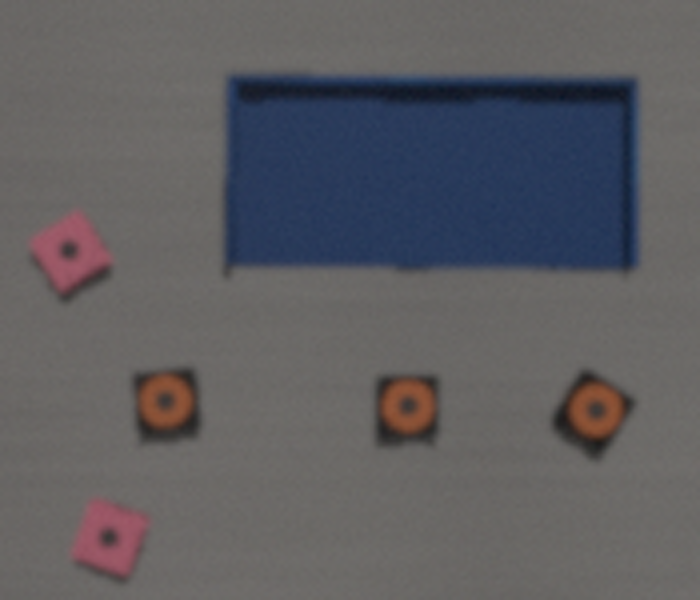

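Call:
arm_command([
  [0,[0,0,0],-7.1],
  [0,[0,0,0],-7.1],
  [0,[0,0,0],-7.1],
  [0,[0,0,0],-7.1],
  [0,[0,0,0],-7.1],
  [0,[0,0,0],-7.1],
  [0,[0,0,0],-7.1],
  [0,[0,0,0],-7.1],
  [0,[0,0,0],-7.1],
  [0,[0,0,0],-1.3],
  [0,[0,0,0],0],
  [0,[0,0,0],0],
], force=10)

```text
t: 1.1
position: [0.2311, -0.499, 0.2295]
eef_rot: [0.708, 0.706, 0.0, -0.0]
ft_force: [-1.2, -0.0, -0.0]
gripper_width: 0.0175
grasp_force: 0.0
```

Call:
arm_command([
  [0,[0.03,0.023,0],0],
  [0,[0.03,0.023,0],0],
  [0,[0.03,0.023,0],0],
  [0,[0.03,0.023,0],0],
  [0,[0.03,0.023,0],0],
  [0,[0.03,0.023,0],0],
  [0,[0.03,0.023,0],0],
  [0,[0.03,0.023,0],0],
  [0,[0.03,0.023,0],0],
  [0,[0.03,0.025,0],0],
  [0,[0,0,0],0],
  [0,[0,0,0],0],
])

```text
t: 2.1
position: [0.4636, -0.1974, 0.2295]
eef_rot: [0.707, 0.708, -0.0, -0.0]
ft_force: [-0.4, -0.4, 0.1]
gripper_width: 0.0002
grasp_force: 0.0
```

Call:
arm_command([
  [0,[0,0,0.03],0],
  [0,[0,0,0.035],0],
  [0,[0,0,0.035],0],
  [0,[0,0,0.035],0],
  [0,[0,0,0.03],0],
  [0,[0,0,0.02],0],
  [0,[0,0,0.015],0],
  [0,[0,0,0.01],0],
  [0,[0,0,0.0015],0],
  [0,[0,0,0],0],
])

```text
t: 2.93
position: [0.4626, -0.1994, 0.0182]
eef_rot: [0.707, 0.707, -0.0, -0.0]
ft_force: [-0.2, -0.3, 0.2]
gripper_width: 0.0008
grasp_force: 0.0
```

Call:
arm_command([
  [0,[0.008,0,0],0],
  [0,[0.008,0,0],0],
  [0,[0.005,0,0],0],
  [0,[0.005,0,0],0],
  [0,[0.005,0,0],0],
  [0,[0.005,0,0],0],
  [0,[0.005,0,0],0],
  [0,[0.005,0,0],0],
  [0,[0.005,0,0],0],
  [0,[0.005,0,0],0],
  [0,[0.005,0,0],0],
  [0,[0.002,0,0],0],
])

```text
t: 3.93
position: [0.4628, -0.1351, 0.0181]
eef_rot: [0.707, 0.708, -0.0, -0.0]
ft_force: [1.0, 0.1, -0.6]
gripper_width: 0.0006
grasp_force: 0.3
```

Call:
arm_command([
  [0,[0,0,0],0],
  [0,[-0.015,0,0],0],
  [0,[-0.02,0,0],0],
  [0,[0,0,-0.02],0],
  [0,[0,0,-0.03],0],
  [0,[0,0,-0.03],0],
  [0,[0,0,0],0],
  [0,[0,0,0],0],
])

```text
t: 4.6
position: [0.4634, -0.1712, 0.0992]
eef_rot: [0.707, 0.707, 0.0, 0.001]
ft_force: [0.0, -0.1, -0.2]
gripper_width: 0.001
grasp_force: 0.0
```

Run:
```python
from h import *
im,d=camera('top');coils(im);print(observe()['t'])
cv2.imwrite('pics/c1.png',cv2.resize(im[120:270,170:345],None,fx=4,fy=4,interpolation=2))
```

```text
coil px (305, 226) winding [ 0.457 -0.106] sq [ 0.4574 -0.1144] size [0.0602 0.0743] yaw 0.2
coil px (272, 221) winding [ 0.4678 -0.0256] sq [ 0.4655 -0.0243] size [0.0336 0.0383] yaw 0.2
coil px (211, 220) winding [0.4699 0.1193] sq [0.4674 0.1179] size [0.0344 0.0385] yaw 4.9
coil px (332, 94) winding [ 0.7783 -0.1746] sq [ 0.7746 -0.1733] size [0.0786 0.0572] yaw 0.4
4.65
```

View pics/c1.png

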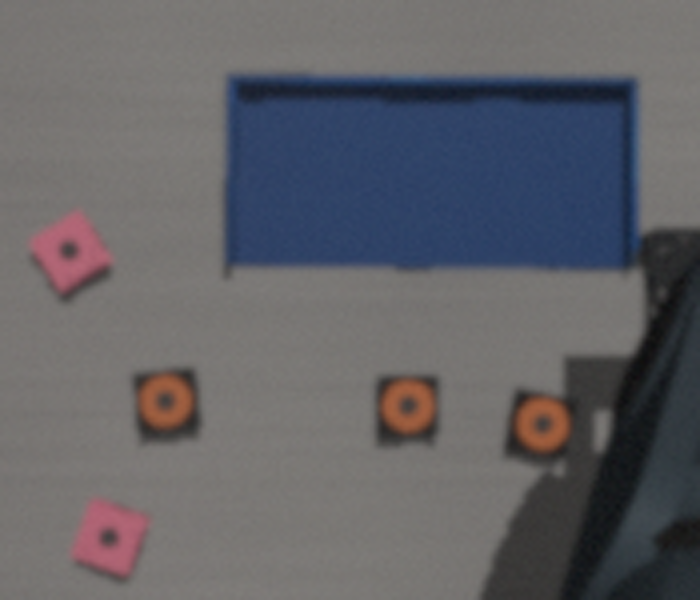

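C was pushed to about (0.457,-0.106) and turned nearly square to the axes. Next is coil A, at (0.469,0.119).

Call:
arm_command([
  [0,[0.02,0,0],0],
  [0,[0.036,0,0],0],
  [0,[0.036,0,0],0],
  [0,[0.036,0,0],0],
  [0,[0.036,0,0],0],
  [0,[0.036,0,0],0],
  [0,[0.036,0,0],0],
  [0,[0.036,0,0],0],
  [0,[0.036,0,0],0],
  [0,[0.03,0.004,0],0],
  [0,[0,0,0],0],
  [0,[0,0,0],0],
])

```text
t: 5.65
position: [0.4657, 0.1681, 0.0967]
eef_rot: [0.706, 0.708, -0.001, -0.001]
ft_force: [0.5, 0.3, 0.5]
gripper_width: 0.0005
grasp_force: 0.0
```

Call:
arm_command([
  [0,[0,0,0.02],0],
  [0,[0,0,0.02],0],
  [0,[0,0,0.02],0],
  [0,[0,0,0.015],0],
  [0,[0,0,0.006],0],
  [0,[0,0,0],0],
  [0,[0,0,0],0],
])

```text
t: 6.23
position: [0.4665, 0.1666, 0.0171]
eef_rot: [0.707, 0.707, -0.0, -0.0]
ft_force: [0.5, 0.2, 0.2]
gripper_width: 0.0005
grasp_force: 0.0
```

Push from y=0.167 to y=0.066.

Call:
arm_command([
  [0,[-0.008,0,0],0],
  [0,[-0.007,0,0],0],
  [0,[-0.005,0,0],0],
  [0,[-0.005,0,0],0],
  [0,[-0.005,0,0],0],
  [0,[-0.005,0,0],0],
  [0,[-0.006,0,0],0],
  [0,[-0.006,0,0],0],
  [0,[-0.006,0,0],0],
  [0,[-0.006,0,0],0],
  [0,[-0.006,0,0],0],
  [0,[-0.006,0,0],0],
])

```text
t: 7.23
position: [0.4666, 0.0956, 0.0171]
eef_rot: [0.707, 0.707, -0.0, -0.0]
ft_force: [0.1, 0.6, 0.0]
gripper_width: 0.0002
grasp_force: 0.4
```

Call:
arm_command([
  [0,[-0.006,0,0],0],
  [0,[-0.006,0,0],0],
  [0,[-0.006,0,0],0],
  [0,[-0.006,0,0],0],
  [0,[-0.005,0,0],0],
  [0,[0,0,0],0],
  [0,[0.015,0,0],0],
  [0,[0.02,0,0],0],
  [0,[0,0,-0.02],0],
  [0,[0,0,-0.03],0],
  [0,[0,0,-0.02],0],
  [0,[0,0,0],0],
])

```text
t: 8.23
position: [0.4684, 0.1026, 0.0904]
eef_rot: [0.707, 0.708, 0.002, 0.002]
ft_force: [1.0, 0.1, -0.5]
gripper_width: 0.0007
grasp_force: 0.0
```

Run:
```python
from h import *
im,d=camera('top');coils(im);print(observe()['t'],observe()['position'])
cv2.imwrite('pics/c2.png',cv2.resize(im[120:270,170:345],None,fx=4,fy=4,interpolation=2))
```

```text
coil px (305, 226) winding [ 0.457 -0.106] sq [ 0.454  -0.1043] size [0.0395 0.0363] yaw 78.5
coil px (272, 221) winding [ 0.4678 -0.0256] sq [ 0.4655 -0.0243] size [0.0336 0.0383] yaw 0.2
coil px (247, 221) winding [0.4669 0.0332] sq [0.4677 0.0464] size [0.0504 0.0766] yaw 0.2
coil px (332, 94) winding [ 0.7796 -0.1746] sq [ 0.7746 -0.1733] size [0.0786 0.0572] yaw 0.4
8.2833 [0.46760732 0.10242413 0.0886241 ]
```

View pics/c2.png

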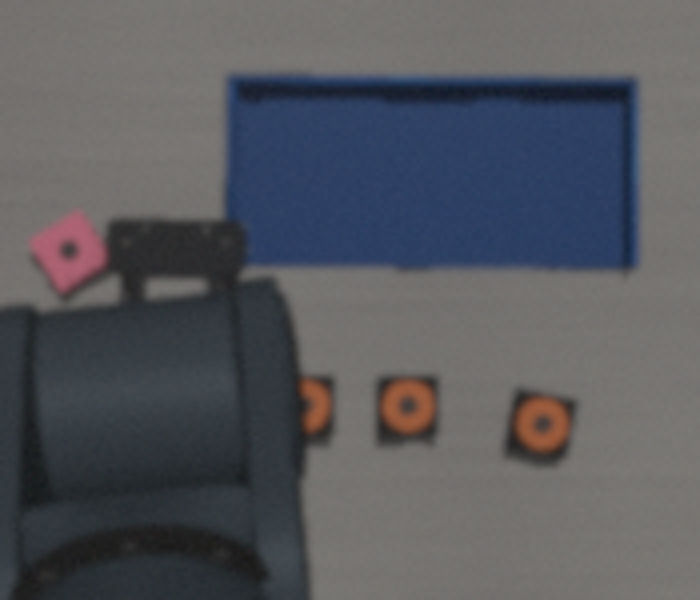

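Call:
arm_command([
  [0,[0,0,0],7.1],
  [0,[0,0,0],7.1],
  [0,[0,0,0],7.1],
  [0,[0,0,0],7.1],
  [0,[0,0,0],7.1],
  [0,[0,0,0],7.1],
  [0,[0,0,0],7.1],
  [0,[0,0,0],7.1],
  [0,[0,0,0],7.1],
  [0,[0,0,0],7.1],
  [0,[0,0,0],7.1],
  [0,[0,0,0],7.1],
])

```text
t: 9.28
position: [0.466, 0.1021, 0.0859]
eef_rot: [0.999, 0.039, -0.001, 0.0]
ft_force: [-0.4, -0.6, -0.5]
gripper_width: 0.0006
grasp_force: 0.0
```

Call:
arm_command([
  [0,[0,0,0],4.8],
  [0,[-0.016,0.021,0],0],
  [0,[-0.016,0.021,0],0],
  [0,[-0.016,0.021,0],0],
  [0,[0,0,0.02],0],
  [0,[0,0,0.02],0],
  [0,[0,0,0.02],0],
  [0,[0,0,0.011],0],
  [0,[0,0,0],0],
  [0,[0,0,0],0],
])

```text
t: 10.12
position: [0.4179, 0.0392, 0.0153]
eef_rot: [1.0, 0.0, -0.001, -0.0]
ft_force: [0.1, 0.6, 0.5]
gripper_width: 0.0002
grasp_force: 0.0
```

Call:
arm_command([
  [0,[0.007,0,-0.002],0],
  [0,[0.005,0,0],0],
  [0,[0.005,0,0],0],
  [0,[0.005,0,0],0],
  [0,[0.006,0,0],0],
  [0,[0.007,0,0],0],
  [0,[0.007,0,0],0],
  [0,[0.007,0,0],0],
  [0,[0.007,0,0],0],
  [0,[0.007,0,0],0],
  [0,[0.007,0,0],0],
  [0,[0.007,0,0],0],
])

```text
t: 11.12
position: [0.4964, 0.0392, 0.0181]
eef_rot: [1.0, 0.0, -0.0, 0.0]
ft_force: [-1.1, 0.1, -0.3]
gripper_width: 0.0006
grasp_force: 0.3
```

Call:
arm_command([
  [0,[0.007,0,0],0],
  [0,[0.007,0,0],0],
  [0,[0.007,0,0],0],
  [0,[0.007,0,0],0],
  [0,[0.007,0,0],0],
  [0,[0.007,0,0],0],
  [0,[0.007,0,0],0],
  [0,[0.007,0,0],0],
  [0,[0.007,0,0],0],
  [0,[0.007,0,0],0],
  [0,[0.006,0,0],0],
  [0,[0.004,0,0],0],
])

```text
t: 12.12
position: [0.5765, 0.0393, 0.0181]
eef_rot: [1.0, 0.0, 0.0, 0.0]
ft_force: [-1.8, -0.7, 0.4]
gripper_width: 0.0002
grasp_force: 0.4
```

Call:
arm_command([
  [0,[0,0,0],0],
  [0,[-0.01,0,0],0],
  [0,[-0.02,0,0],0],
  [0,[0,0,-0.025],0],
  [0,[0,0,-0.025],0],
  [0,[-0.026,0.01,0],0],
  [0,[-0.026,0.015,0],0],
  [0,[-0.026,0.015,0],0],
  [0,[-0.026,0.015,0],0],
  [0,[-0.026,0.01,0],0],
  [0,[0,0,0],0],
  [0,[0,0,0],0],
])

```text
t: 13.12
position: [0.4151, -0.0262, 0.0684]
eef_rot: [1.0, -0.0, 0.0, 0.0]
ft_force: [1.5, -0.4, -0.1]
gripper_width: 0.0002
grasp_force: 0.0
```

Run:
```python
from h import *
print(observe()['position'])
im,d=camera('top');coils(im)
cv2.imwrite('pics/c3.png',cv2.resize(im[120:270,170:345],None,fx=4,fy=4,interpolation=2))
```

```text
[ 0.41507365 -0.02620361  0.06839918]
coil px (305, 225) winding [ 0.4589 -0.1057] sq [ 0.4489 -0.1035] size [0.077  0.0526] yaw 0.2
coil px (272, 220) winding [ 0.47   -0.0259] sq [ 0.4583 -0.0243] size [0.0769 0.0526] yaw 0.2
coil px (246, 165) winding [0.6026 0.0363] sq [0.5978 0.0374] size [0.0362 0.0437] yaw 0.3
coil px (332, 94) winding [ 0.7796 -0.1746] sq [ 0.7746 -0.1733] size [0.0786 0.0572] yaw 0.4
```

View pics/c3.png

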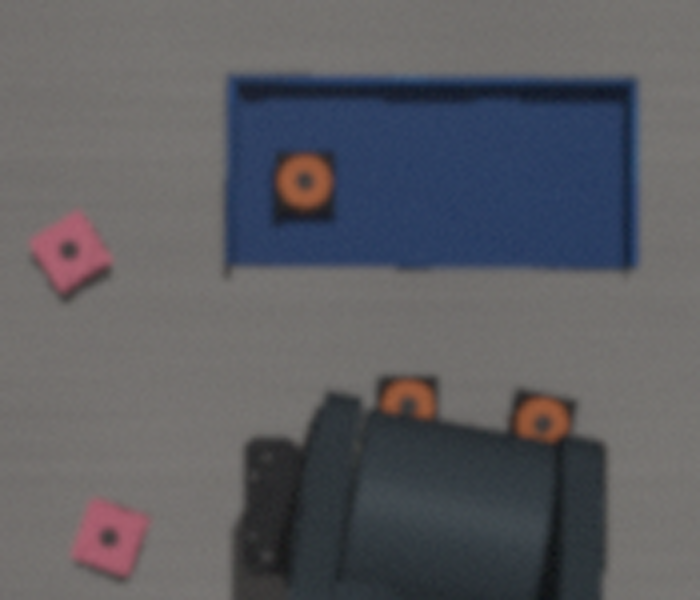

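Coil A is well inside the tray, at crop (304,182). Now B.

Call:
arm_command([
  [0,[0,0,0.02],0],
  [0,[0,0,0.02],0],
  [0,[0,0,0.01],0],
  [0,[0,0,0],0],
  [0,[0.008,0,0],0],
  [0,[0.006,0,0],0],
  [0,[0.005,0,0],0],
  [0,[0.005,0,0],0],
  [0,[0.005,0,0],0],
  [0,[0.006,0,0],0],
  [0,[0.007,0,0],0],
  [0,[0.007,0,0],0],
])

```text
t: 14.17
position: [0.4654, -0.0258, 0.0182]
eef_rot: [1.0, 0.0, -0.0, -0.0]
ft_force: [-1.2, 1.2, 0.7]
gripper_width: 0.0001
grasp_force: 0.6
```

Call:
arm_command([
  [0,[0.007,0,0],0],
  [0,[0.007,0,0],0],
  [0,[0.007,0,0],0],
  [0,[0.007,0,0],0],
  [0,[0.007,0,0],0],
  [0,[0.007,0,0],0],
  [0,[0.007,0,0],0],
  [0,[0.007,0,0],0],
  [0,[0.007,0,0],0],
  [0,[0.007,0,0],0],
  [0,[0.007,0,0],0],
  [0,[0.007,0,0],0],
])

```text
t: 15.17
position: [0.5494, -0.0257, 0.0181]
eef_rot: [1.0, 0.0, -0.0, -0.0]
ft_force: [-0.5, 0.2, 0.9]
gripper_width: 0.0006
grasp_force: 0.5
```

Call:
arm_command([
  [0,[0.007,0,0],0],
  [0,[0.007,0,0],0],
  [0,[0.007,0,0],0],
  [0,[0.005,0,0],0],
  [0,[0,0,0],0],
])

```text
t: 15.58
position: [0.5759, -0.0258, 0.0182]
eef_rot: [1.0, 0.0, 0.001, 0.0]
ft_force: [0.4, 1.3, -0.3]
gripper_width: 0.0005
grasp_force: 0.0
```

Call:
arm_command([
  [0,[-0.01,0,0],0],
  [0,[-0.02,0,0],0],
  [0,[0,0,-0.025],0],
  [0,[0,0,-0.025],0],
  [0,[-0.028,0.01,0],0],
  [0,[-0.028,0.02,0],0],
  [0,[-0.028,0.02,0],0],
  [0,[-0.028,0.02,0],0],
  [0,[-0.029,0.01,0],0],
  [0,[0,0,0],0],
  [0,[0,0,0.02],0],
  [0,[0,0,0.02],0],
])

```text
t: 16.58
position: [0.4048, -0.1065, 0.0286]
eef_rot: [1.0, 0.0, 0.002, 0.001]
ft_force: [0.6, -0.2, 0.1]
gripper_width: 0.0009
grasp_force: 0.0
```

Call:
arm_command([
  [0,[0,0,0.01],0],
  [0,[0,0,0],0],
  [0,[0.008,0,0],0],
  [0,[0.006,0,0],0],
  [0,[0.005,0,0],0],
  [0,[0.005,0,0],0],
  [0,[0.005,0,0],0],
  [0,[0.005,0,0],0],
  [0,[0.005,0,0],0],
  [0,[0.006,0,0],0],
  [0,[0.007,0,0],0],
  [0,[0.007,0,0],0],
])

```text
t: 17.58
position: [0.4635, -0.1058, 0.0181]
eef_rot: [1.0, 0.0, 0.0, -0.0]
ft_force: [-1.4, -0.8, 0.1]
gripper_width: 0.0005
grasp_force: 0.3
```

Call:
arm_command([
  [0,[0.007,0,0],0],
  [0,[0.007,0,0],0],
  [0,[0.007,0,0],0],
  [0,[0.007,0,0],0],
  [0,[0.007,0,0],0],
  [0,[0.007,0,0],0],
  [0,[0.007,0,0],0],
  [0,[0.007,0,0],0],
  [0,[0.007,0,0],0],
  [0,[0.007,0,0],0],
  [0,[0.007,0,0],0],
  [0,[0.007,0,0],0],
])

```text
t: 18.58
position: [0.5475, -0.1057, 0.0181]
eef_rot: [1.0, 0.0, -0.0, -0.0]
ft_force: [-0.6, -0.2, 0.2]
gripper_width: 0.0006
grasp_force: 0.4
```

Call:
arm_command([
  [0,[0.007,0,0],0],
  [0,[0.007,0,0],0],
  [0,[0.007,0,0],0],
  [0,[0.007,0,0],0],
  [0,[0,0,0],0],
])

```text
t: 19.0
position: [0.5763, -0.1058, 0.0183]
eef_rot: [1.0, 0.001, 0.001, 0.0]
ft_force: [-0.0, -0.5, -0.5]
gripper_width: 0.0008
grasp_force: 0.0
```

Call:
arm_command([
  [0,[-0.01,0,0],0],
  [0,[-0.02,0,0],0],
  [0,[-0.02,0,0],0],
  [0,[0,0,-0.025],0],
  [0,[0,0,-0.03],0],
  [0,[-0.03,0,-0.03],0],
  [0,[-0.03,0,-0.03],0],
  [0,[-0.03,0,0],0],
  [0,[-0.03,0,0],0],
  [0,[0,0,0],0],
  [0,[0,0,0],0],
])

```text
t: 19.92
position: [0.4053, -0.1059, 0.1325]
eef_rot: [1.0, 0.0, 0.0, 0.0]
ft_force: [0.2, 0.7, -0.1]
gripper_width: 0.0003
grasp_force: 0.0
```

Run:
```python
from h import *
im,d=camera('top');coils(im);print(observe()['t'],observe()['position'])
cv2.imwrite('pics/end.png',im[:,:])
```

```text
coil px (303, 165) winding [ 0.6021 -0.1023] sq [ 0.5985 -0.1016] size [0.0388 0.0438] yaw 0.3
coil px (272, 165) winding [ 0.6025 -0.0261] sq [ 0.5981 -0.0254] size [0.0363 0.0438] yaw 0.3
coil px (246, 165) winding [0.6026 0.0363] sq [0.5978 0.0374] size [0.0362 0.0437] yaw 0.3
coil px (332, 94) winding [ 0.7796 -0.1746] sq [ 0.7746 -0.1733] size [0.0786 0.0572] yaw 0.4
19.9667 [ 0.40635681 -0.10609824  0.1324693 ]
```

View pics/end.png

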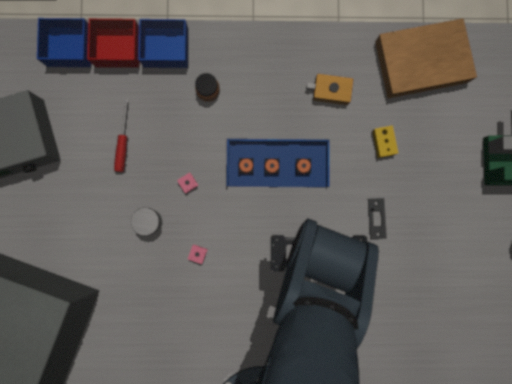

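All three coils stand in the tray at pixels (246,165), (272,165) and (303,165). Everything else is where it was, and the arm is clear.

```bash
python3 -c "
from plant import *
print(hand_in())"
```

```text
the job is handed in; nothing more can be done
None
```

The job is handed in: the last top view shows all three copper coils upright and wholly inside the blue tray, nothing else moved, and the robot touching nothing, at about 20 s of the 64 s allowed.

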